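Refit the spacer and end cap on the pizza-oven door handle

TASK

The pizza oven's lift-off door stands in its wooden rest with its bare handle bar sticking out sideways. Thread the white ceramic spacer well onto the bar first, then push the dark wooden end cap fully home over the bar's end, and let go so that both hang on the bar. Leave the terracotta spacer where it is: it belongs to another door.

Things in the scene. Friction and masses are not known exactly. Their poses are not given: they have to be found in the camera images.
- bar_tip (a point): Centre of the free end face of the bare steel handle bar, 110 mm above the counter. The bar is fixed, level, 18 x 18 mm square, 150 mm long, and points along this point's +y, roughly to the robot's left (x level across it, z up). Root: a steel door plate 300 wide (x), 16 thick, top 138 mm up; a wooden rest 28 mm high reaches 40 mm out under the root. Nothing else below the bar.
- spacer_center (a point): Centre (24 mm above the counter) of the loose white ceramic spacer, about 90 g: square tube 48 x 48 mm outside, 34 mm long, with a 38 x 38 mm through hole along its level y axis (z up), either way round. Lies flat on one side; grip it across x (48 mm). On the bar it hangs by the top wall of its hole, its centre 10 mm below the bar's axis.
- cap_center (a point): Centre (24 mm above the counter) of the loose dark wooden end cap, about 90 g, 48 x 48 mm, 60 mm long along y, brass strip on top. Closed end with 4 mm brass stud at +y; open end at -y, roughly to the robot's right: socket 38 x 38 mm, 52 deep. Grip across x (48 mm). Fully home, this centre is 22 mm inward of the bar's tip; it hangs 10 mm below the bar's axis.
- clay_spacer_center (a point): Centre of a terracotta (orange-brown) spacer, of the same shape and size as the white one: a bystander, not to be moved.
Not all that is in view belongs to the job. What is meant by the part that bears spacer_center is not green or purple, and is the smaller of those in its own colour.

How it is judged:
On the way, in this order (a step that is already met when the one before it is completed fails the run):
1. the white spacer is threaded on the bar (x of spacer_center in the frame of bar_tip between -0.016 and 0.016 m and z of spacer_center in the frame of bar_tip between -0.018 and 0.016 m and y of spacer_center in the frame of bar_tip between -0.15 and -0.03 m and angle between the y axis of spacer_center and the y axis of bar_tip, either way round below 0.6 rad), for 0.2 s.
2. then the wooden cap is pushed home over the bar's end (x of cap_center in the frame of bar_tip between -0.016 and 0.016 m and z of cap_center in the frame of bar_tip between -0.018 and 0.016 m and y of cap_center in the frame of bar_tip between -0.03 and -0.008 m and angle between the y axis of cap_center and the y axis of bar_tip, either way round below 0.4 rad), for 0.2 s.
At the end, for the whole second after the job is handed in: White spacer threaded, centre 50-150 mm inward of the bar tip; cap on the bar end, centre 8-30 mm inward of the tip (home is 22); both within 16 mm sideways and +16/-18 mm in height of the bar axis, turned less than 0.6 (spacer) and 0.4 rad (cap); terracotta spacer moved under 30 mm (all of step 2 and x of spacer_center in the frame of bar_tip between -0.016 and 0.016 m and z of spacer_center in the frame of bar_tip between -0.018 and 0.016 m and y of spacer_center in the frame of bar_tip between -0.15 and -0.05 m and angle between the y axis of spacer_center and the y axis of bar_tip, either way round below 0.6 rad and distance of clay_spacer_center from where it was at the start of the episode below 0.03 m); the robot touches nothing.
It fails at once if the terracotta spacer is moved by 30 mm or more (distance of clay_spacer_center from where it was at the start of the episode above 0.03 m).
It also fails if it takes over 58 s, if anything falls off the work surface, if the arm or the gripper's body presses on something with over 40 N, if the wrist force passes 120 N, or if a joint passes its speed limit or range.

ROBOT

A 6-joint arm with a two-finger parallel gripper is mounted at the origin on the work surface. World frame = base frame: x ahead of the robot, y to its left, z up, the work surface at z = 0. Lengths are in m, angles in rad, forces in N, time in s.
With the tool pointing down it reaches from about 0.375 to 0.975 m from the base axis. Payload 3.8 kg.
Tool frame: the origin (TCP) lies midway between the tips of the shut fingers; the grasp point (between the pads) lies 19 mm behind it; z points along the fingers, y is the direction in which the jaws open and shut (so a half turn about z gives the same grasp; the last joint's range is limited). The gripper opens to 85 mm and grips with 20 to 120 N. Pads are 22 mm wide; open, the fingers measure 114 mm over their backs; the gripper's body (76 mm by 85 mm) begins 54 mm behind the grasp point. The pads swing forward as they close: fully open they stand 13 mm farther back than shut.
Start: joints at [-1.164, 0.264, 1.604, -0, 1.274, -0.037], TCP at [0.29, -0.61, 0.231] pointing down, gripper open.
Joint ranges: [-2.63, 2.63], [-0.94, 2.18], [0.31, 2.57], [-1.31, 4.45], [0, 2.66], [-2.55, 2.55]. Speed limits (rad/s): [2.57, 2.57, 3.14, 3.14, 3.14, 3.14].

INTERFACE

Orientations are given as a 3x3 rotation matrix whose columns are the frame's x, y, z axes.
In Python, from cell import ctrl gives the robot as it stands.
- The arm moves only by the tool apply_moves, never from a script. Its argument "steps" is a list of rows, each a list of 7 numbers: the opening, from -1 (shut) to 1 (fully open), then the shift along the tool's x, y, z in mm, then the turn, a rotation vector about the tool's x, y, z in degrees. A call has 1 to 20 rows; each row shifts and turns the commanded pose from where the row before left it, along the tool's axes as they then stand; what a row does not reach is not made up. A row lasts 1/12 s, in which the tool goes at most 41.7 mm and 7.16 degrees, less where a joint would pass 70% of its speed; a pose out of reach is approached as far as the arm can. A call with a gripper value outside its range is refused whole. The fingers move at their own pace and stop on an object; the grip force is fixed at half the most. Time passes only in rows, so rows that do not move let the fingers close. It gives the time, the measured TCP pose, the force and the opening at its end, in the units of the state.
- ctrl.state(): the state, without advancing time (a new reading comes with each control period).
- ctrl.snapshot(name): name is "side" or "top" or "wrist"; returns a dict with "color" (400x640x3 uint8, blue, green, red), "K" (3x3 intrinsics, pixels), "k1" (the pictures are not rectified: a ray, as slopes to the right and down, at radius r is drawn at 1 + k1 r^2 times it, then the intrinsics apply), "extrinsics" (4x4, takes a point from camera to world coordinates). Camera axes: x right, y down, z forward; pixel columns grow to the right and rows downward; lengths in m; the calibration is good to about 2 mm. A picture is of the moment at which its call begins. There is no depth.
- ctrl.close_job(): hands the job in, once; it reports no verdict.
The state is a dict: "t": time; "joints": joint angles; "joint_velocities": joint speeds; "effort": joint torques, N m; "position": TCP position; "ee_rot": TCP orientation; "ft_force": force on the tool from outside, world axes, zero at the start; "torque": the same for the moment, N m; "width": finger opening in m.
Only numpy, scipy, OpenCV 4.12 (cv2) and the standard library are available. Lean on these libraries where they do the work, as an engineer would, in place of code of your own. Each camera call takes 0.05 s, during which the arm holds its last target. There are 200 camera calls.

## Working session

There is one attempt and no reset: what is moved stays moved. The work goes in short steps, Python scripts to look and compute and a tool call to move; the robot and the scene stay as the last step left them, time stands still between calls to the robot, and variables do not carry over. Pictures are saved under pics/ and viewed, about 8 in all and at most 12, crops included, and the job is handed in when it is done.

Besides the shell and the picture viewer there is one more tool, called after "Request:" in YAML: its name, and indented under it one key for each argument. apply_moves: Moves the arm, as the interface text tells. Its arguments: {"type":"object","properties":{"steps":{"type":"array","items":{"type":"array","items":{"type":"number"}}}},"required":["steps"]}

```bash
mkdir -p pics; ls; cat > h.py <<'E'
import numpy as np, cv2, pickle
from cell import ctrl
def snap(n,tag):
    s=ctrl.snapshot(n); cv2.imwrite(f'pics/{tag}.png',s['color']); pickle.dump(s,open(f'pics/{tag}.pkl','wb')); return s
def load(tag): return pickle.load(open(f'pics/{tag}.pkl','rb'))
def ray(s,uv):
    K=s['K']; uv=np.asarray(uv,float).reshape(-1,1,2)
    n=cv2.undistortPoints(uv,K,np.array([s['k1'],0,0,0.]))[:,0]
    d=np.c_[n,np.ones(len(n))]@s['extrinsics'][:3,:3].T
    return s['extrinsics'][:3,3],d
def onz(s,uv,z):
    o,d=ray(s,uv); return o+d*((z-o[2])/d[:,2])[:,None]
def proj(s,P):
    E=np.linalg.inv(s['extrinsics']); r,_=cv2.Rodrigues(E[:3,:3])
    return cv2.projectPoints(np.asarray(P,float).reshape(-1,1,3),r,E[:3,3],s['K'],np.array([s['k1'],0,0,0.]))[0][:,0]
def tri(views):
    A=np.zeros((3,3));b=np.zeros(3)
    for s,uv in views:
        o,d=ray(s,[uv]); d=d[0]/np.linalg.norm(d[0]); M=np.eye(3)-np.outer(d,d); A+=M;b+=M@o
    return np.linalg.solve(A,b)
E
python3 - <<'E'
from h import *
for n in ['side','top','wrist']:
    s=snap(n,n+'0'); print(n,s['K'].tolist(),s['k1'],np.round(s['extrinsics'],3).tolist())
print(ctrl.state())
E
```

```text
pics
side [[368.88049907295135, 0.0, 316.5436590994945], [0.0, 368.88049907295135, 199.99432881899492], [0.0, 0.0, 1.0]] 0.02849416385312977 [[-0.925, -0.247, 0.289, 0.283], [-0.379, 0.553, -0.742, 0.74], [0.024, -0.796, -0.605, 0.561], [0.0, 0.0, 0.0, 1.0]]
top [[415.54603699751516, 0.0, 317.4474331648374], [0.0, 415.54603699751516, 202.4217872047126], [0.0, 0.0, 1.0]] -0.04501617886911345 [[0.007, -0.983, 0.185, 0.362], [-0.999, 0.001, 0.044, 0.12], [-0.043, -0.185, -0.982, 0.837], [0.0, 0.0, 0.0, 1.0]]
wrist [[309.56485735109544, 0.0, 319.0413062230127], [0.0, 309.56485735109544, 199.4544871007337], [0.0, 0.0, 1.0]] 0.004572292771023272 [[0.431, -0.859, -0.276, 0.359], [-0.902, -0.411, -0.13, -0.576], [-0.002, 0.305, -0.952, 0.373], [0.0, 0.0, 0.0, 1.0]]
{'t': 0.15, 'joints': array([-1.16389892e+00,  2.64575626e-01,  1.60507607e+00,  2.93822458e-05,
        1.27370546e+00, -3.69119767e-02]), 'joint_velocities': array([ 0.00011466, -0.00382597, -0.00424548,  0.00085819,  0.00023952,
        0.00223386]), 'effort': array([ 1.01222384e-03, -5.15904558e+01, -3.67960489e+01, -8.42504528e-05,
        8.05293355e-03,  1.88436002e-05]), 'position': array([ 0.2896056 , -0.60907936,  0.23024253]), 'ee_rot': array([[ 9.03126271e-01,  4.29374530e-01, -6.72523128e-04],
       [ 4.29375046e-01, -9.03124802e-01,  1.63155850e-03],
       [ 9.31773463e-05, -1.76226799e-03, -9.99998443e-01]]), 'ft_force': array([-0.64734257,  0.08945012, -0.08609768]), 'torque': array([-0.00374232, -0.01474001, -0.02034716]), 'width': 0.08548042867460975}
```

View pics/top0.png

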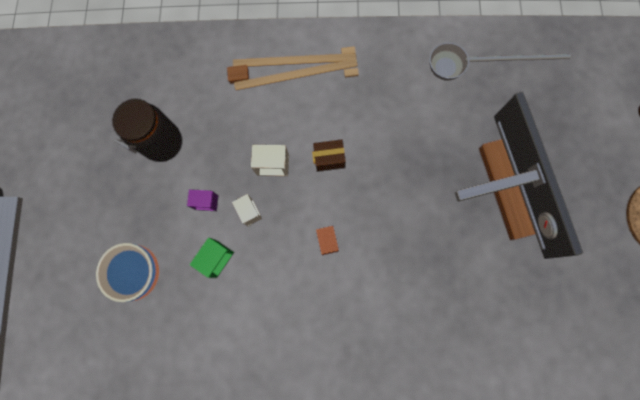

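View pics/side0.png

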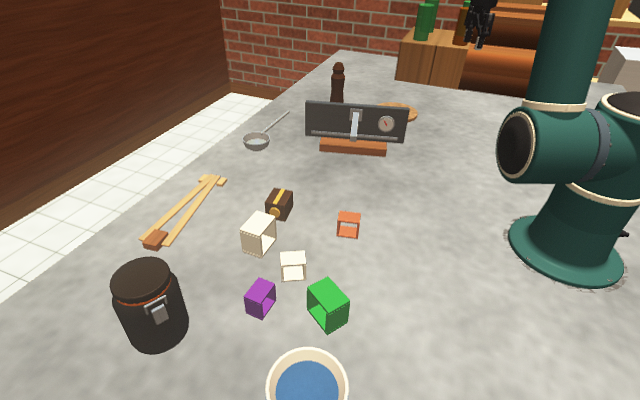

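Top view: small white spacer at (246,209), the larger white decoy at (269,160), cap at (329,155) and bar from tip (460,195) to root (540,178). The terracotta spacer is at (328,240). In the side view the small white one is at (293,266), the cap at (279,204) and the bar tip near (354,130). I'll enlarge crops to get the corners.

```bash
python3 - <<'E'
from h import *
t=load('top0')['color'];s=load('side0')['color']
def c(im,u,v,w=32,k=6):  # 64x48 crop
    return cv2.resize(im[v-24:v+24,u-w:u+w],None,fx=4,fy=4,interpolation=cv2.INTER_CUBIC)
a=np.hstack([c(t,246,209),c(t,329,155),c(t,480,190)])
b=np.hstack([c(s,293,266),c(s,279,204),c(s,354,125)])
cv2.imwrite('pics/crops.png',np.vstack([a,b]))
E
```

```text
(no output)
```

View pics/crops.png

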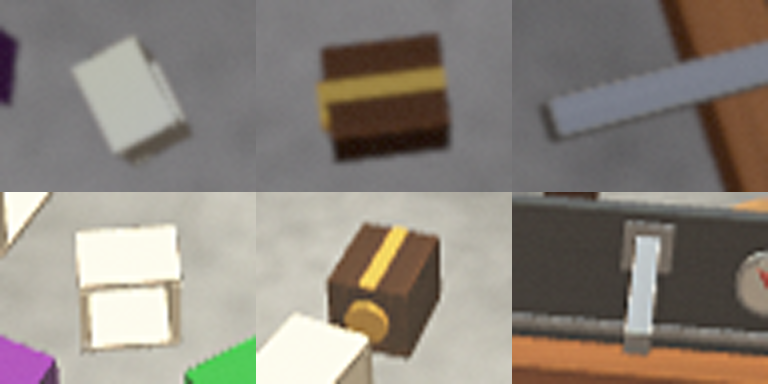

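```bash
python3 - <<'E'
from h import *
T=load('top0');S=load('side0')
def go(name,to,tc,so,sc):
    P=np.array([tri([(T,np.array(to)+(np.array(a)-1.5)/4),(S,np.array(so)+(np.array(b)-1.5)/4)]) for a,b in zip(tc,sc)])
    print(name,(P*1e3).round(1).tolist()); return P
# order ++, +-, --, -+
for n,a in {'sp':((214,185),[(72,69),(133,38),(183,122),(122,155)],(261,242),[(80,96),(76,40),(176,34),(182,90)]),
 'cap':((297,131),[(64,47),(182,35),(190,122),(76,134)],(247,180),[(72,93),(109,30),(184,45),(156,106)])}.items():
    P=go(n,*a); Q=onz(T,np.array(a[0])+(np.array(a[1])-1.5)/4,0.048)
    for R in (P,Q):
        c=R.mean(0); x=R[0]+R[1]-R[2]-R[3]; y=R[0]+R[3]-R[1]-R[2]
        print(n,c.round(4),'dims',np.linalg.norm(x)/2,np.linalg.norm(y)/2,'yaw x,y',np.degrees(np.arctan2(x[1],x[0])),np.degrees(np.arctan2(-y[0],y[1])))
B=go('bar',(448,166),[(41,102),(50,137)],(322,101),[(115,140),(140,140)]); print(B.mean(0))
# bar direction: blob of bar in top, edges fitted
hsv=cv2.cvtColor(T['color'],cv2.COLOR_BGR2HSV)
m=cv2.inRange(T['color'],(115,100,95),(255,255,255)); m[:, :455]=0; m[:,536:]=0; m[:165]=0; m[215:]=0
n,l,st,_=cv2.connectedComponentsWithStats(m); i=1+st[1:,4].argmax(); print(st[i])
v,u=np.nonzero(l==i); c=np.unique(u)
up=np.array([[k,v[u==k].min()-.5] for k in c]);lo=np.array([[k,v[u==k].max()+.5] for k in c])
for e in (up,lo):
    e=e[6:-6]; p=np.polyfit(e[:,0],e[:,1],1); W=onz(T,[[465,np.polyval(p,465)],[525,np.polyval(p,525)]],.119); d=W[0]-W[1]; print(W,np.degrees(np.arctan2(-d[0],d[1])))
print('tip',onz(T,np.array([[448,166]])+(np.array([[41,102],[50,137]])-1.5)/4,.119))
E
```

```text
sp [[512.4, 323.3, 47.7], [528.4, 293.5, 49.8], [487.2, 268.0, 47.1], [471.2, 297.8, 44.0]]
sp [0.4998 0.2957 0.0472] dims 0.04857407996368042 0.03392703657022655 yaw x,y 31.753195587670607 28.19978708042597
sp [0.4988 0.2952 0.048 ] dims 0.04948641956826232 0.03335926862565533 yaw x,y 32.00513601346436 28.22021982360445
cap [[632.9, 165.6, 45.8], [638.4, 107.2, 49.9], [592.2, 103.2, 50.4], [585.4, 158.7, 47.5]]
cap [0.6122 0.1337 0.0484] dims 0.04718700028541808 0.05744728060008425 yaw x,y 6.632758700593556 6.200225784862715
cap [0.6129 0.1337 0.048 ] dims 0.04518210969626669 0.057647768973652376 yaw x,y 6.369520941072658 5.779548038740253
bar [[518.2, -94.3, 118.0], [502.1, -96.6, 120.4]]
[ 0.51015286 -0.09541213  0.11916899]
[458 171  78  28 742]
[[ 0.52258694 -0.10681895  0.119     ]
 [ 0.55041795 -0.21436881  0.119     ]] 14.508348009836888
[[ 0.50497729 -0.10577686  0.119     ]
 [ 0.53313968 -0.21285415  0.119     ]] 14.73562884649589
tip [[ 0.51720737 -0.09405914  0.119     ]
 [ 0.50158964 -0.09709987  0.119     ]]
```

Both views agree: heights are about 48 mm for the spacer and cap tops and 119 mm for the bar top. The bar tip is at (0.510, -0.0955) with yaw 14.6°, the spacer at (0.499, 0.2955) with yaw about 30°, and the cap at (0.6125, 0.134) with yaw about 6°. Next I'll work out the move in tool axes.

```bash
cat >> h.py <<'E'
def need(p,yaw):
    s=ctrl.state(); R=s['ee_rot']; a=np.radians(yaw); y=np.array([np.cos(a),np.sin(a),0]); z=np.array([0,0,-1.]); D=np.c_[np.cross(y,z),y,z]
    print('t',round(s['t'],2),'pos',s['position'].round(4),'w',round(s['width'],4),'F',s['ft_force'].round(1),'shift mm',(R.T@(np.array(p)-s['position'])*1e3).round(1),'turn deg',np.degrees(cv2.Rodrigues(R.T@D)[0][:,0]).round(2))
E
python3 - <<'E'
from h import *
need((.499,.2955,.2),30)
E
```

```text
t 0.15 pos [ 0.2896 -0.6091  0.2302] w 0.0855 F [-0.6  0.1 -0.1] shift mm [ 577.5 -727.    31.6] turn deg [-7.000e-02 -9.000e-02 -9.457e+01]
```

Request:
apply_moves:
  steps:
    - [1, 24, -30, 0, 0, 0, 0]
    - [1, 24, -30, 0, 0, 0, 0]
    - [1, 24, -30, 0, 0, 0, 0]
    - [1, 24, -30, 0, 0, 0, 0]
    - [1, 24, -30, 0, 0, 0, 0]
    - [1, 24, -30, 0, 0, 0, 0]
    - [1, 24, -30, 0, 0, 0, 0]
    - [1, 24, -30, 0, 0, 0, 0]
    - [1, 24, -30, 0, 0, 0, 0]
    - [1, 24, -30, 0, 0, 0, 0]
    - [1, 24, -30, 0, 0, 0, 0]
    - [1, 24, -30, 0, 0, 0, 0]
    - [1, 24, -30, 0, 0, 0, 0]
    - [1, 24, -30, 0, 0, 0, 0]
    - [1, 24, -30, 0, 0, 0, 0]
    - [1, 24, -30, 0, 0, 0, 0]
    - [1, 24, -30, 0, 0, 0, 0]
    - [1, 24, -30, 0, 0, 0, 0]
    - [1, 24, -30, 0, 0, 0, 0]
    - [1, 24, -30, 0, 0, 0, 0]

```text
t: 1.82
position: [0.4655, 0.1404, 0.2312]
ee_rot: [[0.903, 0.43, 0.0], [0.43, -0.903, -0.0], [0.0, 0.0, -1.0]]
ft_force: [0.2, -1.0, -0.4]
width: 0.0856
```

Request:
apply_moves:
  steps:
    - [1, 24, -30, 0, 0, 0, 0]
    - [1, 24, -30, 0, 0, 0, 0]
    - [1, 24, -30, 0, 0, 0, 0]
    - [1, 24, -30, 0, 0, 0, 0]
    - [1, 0, 0, 2, 0, 0, -7]
    - [1, 0, 0, 2, 0, 0, -7]
    - [1, 0, 0, 2, 0, 0, -7]
    - [1, 0, 0, 2, 0, 0, -7]
    - [1, 0, 0, 2, 0, 0, -7]
    - [1, 0, 0, 2, 0, 0, -7]
    - [1, 0, 0, 2, 0, 0, -7]
    - [1, 0, 0, 2, 0, 0, -7]
    - [1, 0, 0, 2, 0, 0, -7]
    - [1, 0, 0, 2, 0, 0, -7]
    - [1, 0, 0, 2, 0, 0, -7]
    - [1, 0, 0, 2, 0, 0, -7]
    - [1, 0, 0, 2, 0, 0, -7]
    - [1, 0, 0, 0, 0, 0, -3]

```text
t: 3.32
position: [0.5003, 0.2877, 0.2043]
ee_rot: [[-0.496, 0.868, -0.001], [0.868, 0.496, -0.001], [0.0, -0.002, -1.0]]
ft_force: [-0.3, -1.0, 0.8]
width: 0.0855
```

```bash
python3 - <<'E'
from h import *
need((.499,.2955,.2),30)
s=snap('wrist','w1'); need((.499,.2955,.2),30)
# draw predicted spacer top corners
E
```

```text
t 3.32 pos [0.5003 0.2877 0.2043] w 0.0855 F [-0.3 -1.   0.8] shift mm [7.4 2.7 4.3] turn deg [-0.09 -0.   -0.26]
t 3.37 pos [0.5004 0.2877 0.2045] w 0.0851 F [ 0.4  0.8 -0.3] shift mm [7.5 2.7 4.5] turn deg [-0.08 -0.   -0.27]
```

View pics/w1.png

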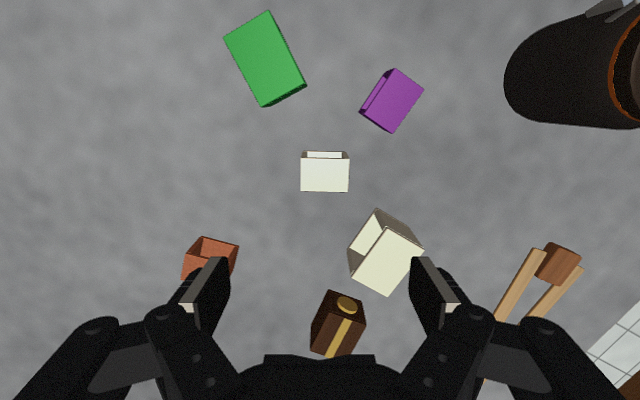

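Wrist view: the small white spacer's top face spans about columns 301–349 and rows 158–192, almost square to the tool. Now to cast its corners.

```bash
python3 - <<'E'
from h import *
s=load('w1'); g=s['color'][140:205,290:362]; 
m=(g.min(2)>150).astype(np.uint8)
big=cv2.resize(g[:,:,0],None,fx=1,fy=1)
print(g[:,35,0].tolist())
print(g[35,:,0].tolist())
cs,_=cv2.findContours(m,cv2.RETR_EXTERNAL,cv2.CHAIN_APPROX_NONE); c=max(cs,key=cv2.contourArea)
print(cv2.minAreaRect(c), cv2.boundingRect(c))
# bottom edge and left/right edges of top face
vv,uu=np.nonzero(m)
L=np.array([[uu[vv==r].min()-.5,r] for r in range(22,50)]);R=np.array([[uu[vv==r].max()+.5,r] for r in range(22,50)])
B=np.array([[k,vv[uu==k].max()+.5] for k in range(14,57)])
pl=np.polyfit(L[:,1],L[:,0],1);pr=np.polyfit(R[:,1],R[:,0],1);pb=np.polyfit(B[:,0],B[:,1],1)
def X(p): # u=p0 v+p1 with v=pb0 u+pb1
    u=(p[0]*pb[1]+p[1])/(1-p[0]*pb[0]); return [u+290,np.polyval(pb,u)+140]
P=onz(s,[X(pl),X(pr)],.048); print(P, np.linalg.norm(P[0]-P[1]), np.degrees(np.arctan2(*(P[1]-P[0])[[1,0]])))
for p in (pl,pr):
    Q=onz(s,[[np.polyval(p,22)+290,162],[np.polyval(p,50)+290,190]],.048); d=Q[0]-Q[1]; print('side yaw',np.degrees(np.arctan2(-d[0],d[1])))
x=(P[1]-P[0])/np.linalg.norm(P[1]-P[0]); y=np.array([-x[1],x[0],0]); print('centre',P.mean(0)+.017*y)
print('pred from top',proj(s,[[.499,.2955,.048]]))
E
```

```text
[134, 134, 131, 130, 133, 132, 133, 132, 131, 135, 134, 101, 224, 218, 216, 218, 218, 177, 111, 222, 218, 211, 213, 211, 212, 214, 211, 211, 212, 212, 211, 210, 208, 211, 209, 211, 209, 208, 205, 209, 210, 209, 206, 207, 209, 202, 204, 205, 204, 205, 207, 168, 123, 127, 127, 129, 122, 123, 123, 124, 122, 122, 125, 129, 125]
[134, 139, 133, 133, 134, 133, 131, 135, 133, 128, 165, 205, 211, 208, 210, 210, 209, 210, 209, 209, 209, 213, 213, 212, 210, 210, 210, 206, 211, 210, 211, 210, 207, 207, 209, 211, 208, 210, 210, 209, 207, 210, 209, 212, 209, 210, 212, 205, 207, 211, 207, 210, 205, 208, 208, 207, 212, 210, 165, 108, 129, 131, 133, 132, 131, 129, 132, 132, 132, 132, 130, 129]
((34.106849670410156, 34.760196685791016), (49.0942497253418, 32.929420471191406), 1.6365771293640137) (10, 18, 50, 34)
[[0.48617985 0.26993547 0.048     ]
 [0.5287995  0.29273669 0.048     ]] 0.048335605357372795 28.146466443950654
side yaw 28.736123680723075
side yaw 28.691930094185953
centre [0.49947031 0.29632574 0.048     ]
pred from top [[323.28666024 175.13069812]]
```

```bash
python3 - <<'E'
from h import *
need((.4994,.2962,.008),28.5)
E
```

```text
t 3.37 pos [0.5004 0.2877 0.2045] w 0.0851 F [ 0.4  0.8 -0.3] shift mm [  7.9   3.6 196.5] turn deg [-0.08 -0.    1.23]
```

Request:
apply_moves:
  steps:
    - [1, 8, 3.5, 0, 0, 0, 1.2]
    - [1, 0, 0, 35, 0, 0, 0]
    - [1, 0, 0, 35, 0, 0, 0]
    - [1, 0, 0, 35, 0, 0, 0]
    - [1, 0, 0, 35, 0, 0, 0]
    - [1, 0, 0, 30, 0, 0, 0]
    - [1, 0, 0, 20, 0, 0, 0]
    - [1, 0, 0, 6, 0, 0, 0]
    - [1, 0, 0, 0, 0, 0, 0]
    - [-1, 0, 0, 0, 0, 0, 0]
    - [-1, 0, 0, 0, 0, 0, 0]
    - [-1, 0, 0, 0, 0, 0, 0]
    - [-1, 0, 0, 0, 0, 0, 0]
    - [-1, 0, 0, 0, 0, 0, 0]
    - [-1, 0, 0, 0, 0, 0, 0]

```text
t: 4.62
position: [0.5019, 0.2977, 0.0117]
ee_rot: [[-0.473, 0.881, 0.004], [0.881, 0.473, 0.002], [-0.0, 0.004, -1.0]]
ft_force: [0.0, -0.3, 7.1]
width: 0.0473
```

```bash
python3 - <<'E'
from h import *
need((.4994,.2962,.008),28.5)
E
```

```text
t 4.62 pos [0.5019 0.2977 0.0117] w 0.0473 F [ 0.  -0.3  7.1] shift mm [-0.1 -2.9  3.7] turn deg [ 0.25  0.   -0.28]
```

Request:
apply_moves:
  steps:
    - [-1, 0, 0, -10, 0, 0, 0]
    - [-1, 0, 0, -30, 0, 0, 0]
    - [-1, 0, 0, -40, 0, 0, 0]
    - [-1, 0, 0, -40, 0, 0, 0]
    - [-1, 0, 0, -20, 0, 0, 0]
    - [-1, 0, 0, 0, 0, 0, 0]

```text
t: 5.12
position: [0.5039, 0.2988, 0.1571]
ee_rot: [[-0.473, 0.881, 0.011], [0.881, 0.473, 0.006], [0.0, 0.012, -1.0]]
ft_force: [0.4, 0.5, -0.7]
width: 0.0471
```

```bash
python3 - <<'E'
from h import *
s=snap('wrist','w2')
need((.4947,-.0374,.1),14.6)
cv2.imwrite('pics/w2c.png',cv2.resize(s['color'][130:400,150:490],None,fx=2,fy=2))
E
```

```text
t 5.17 pos [0.5022 0.2979 0.1537] w 0.0478 F [ 0.7 -0.4 -0.6] shift mm [-291.8 -165.6   52.5] turn deg [ 0.44 -0.05 13.63]
```

View pics/w2c.png

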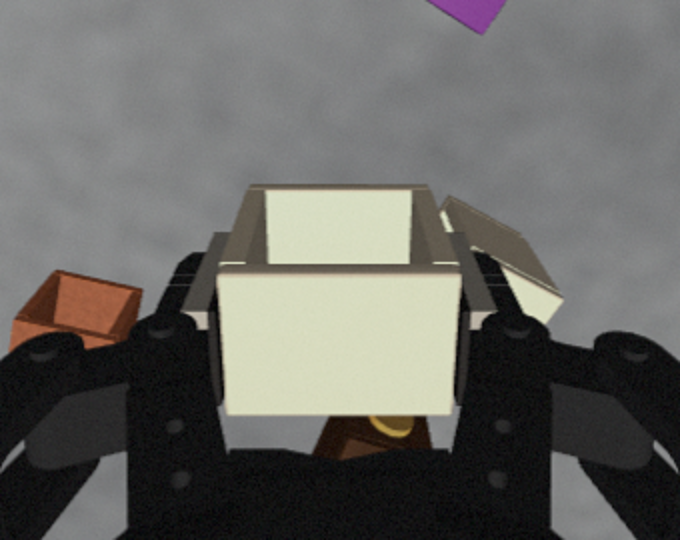

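The spacer is held square: its top face runs from (260,264) to (380,264) at the outer edge and (263,338) to (376,338) at the near edge.

```bash
python3 - <<'E'
from h import *
s=load('w2'); st=ctrl.state(); p=st['position'];R=st['ee_rot']
P=onz(s,[[259.5,264],[380,264],[376,337.5],[263,337.5]],p[2]+.0363)
Q=(P-p)@R*1e3; print(Q.round(1),Q.mean(0))
need((.4947,-.0374,.1),14.6)
E
```

```text
[[ 16.1 -23.2 -36.5]
 [ 15.8  24.9 -36.1]
 [-20.2  25.3 -36.1]
 [-19.7 -23.7 -36.5]] [ -2.00634781   0.8428194  -36.29456957]
t 5.17 pos [0.5022 0.2979 0.1537] w 0.0478 F [ 0.7 -0.4 -0.6] shift mm [-291.8 -165.6   52.5] turn deg [ 0.44 -0.05 13.63]
```

Request:
apply_moves:
  steps:
    - [-1, -29, -16.5, 0, 0, 0, 0]
    - [-1, -29, -16.5, 0, 0, 0, 0]
    - [-1, -29, -16.5, 0, 0, 0, 0]
    - [-1, -29, -16.5, 0, 0, 0, 0]
    - [-1, -29, -16.5, 5, 0, 0, 0]
    - [-1, -29, -16.5, 9, 0, 0, 0]
    - [-1, -29, -16.5, 9, 0, 0, 0]
    - [-1, -29, -16.5, 9, 0, 0, 0]
    - [-1, -29, -16.5, 9, 0, 0, 0]
    - [-1, -29, -16.5, 9, 0, 0, 0]
    - [-1, 0, 0, 0, 0, 0, 6.8]
    - [-1, 0, 0, 0, 0, 0, 6.8]
    - [-1, 0, 0, 0, 0, 0, 0]
    - [-1, 0, 0, 0, 0, 0, 0]

```text
t: 6.33
position: [0.4902, -0.0369, 0.0977]
ee_rot: [[-0.255, 0.967, -0.003], [0.967, 0.255, 0.0], [0.001, -0.003, -1.0]]
ft_force: [-0.0, -0.9, -1.4]
width: 0.0473
```

```bash
python3 - <<'E'
from h import *
s=snap('top','t2'); k=snap('side','s2')
need((.4947,-.0374,.1),14.6)
a=cv2.resize(s['color'][120:250,370:590],(660,390)); b=cv2.resize(k['color'][60:190,260:480],(660,390))
cv2.imwrite('pics/ts2.png',np.hstack([a,b])[:, :]) if 0 else cv2.imwrite('pics/ts2.png',cv2.resize(np.vstack([a,b]),(500,590)))
E
```

```text
t 6.43 pos [ 0.491  -0.0365  0.0985] w 0.0473 F [ 0.7  0.8 -0.8] shift mm [-1.8  3.3 -1.5] turn deg [-0.09 -0.03  0.22]
```

View pics/ts2.png

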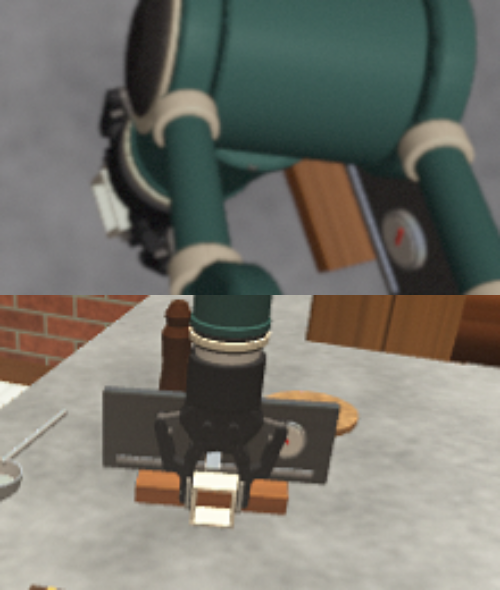

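Request:
apply_moves:
  steps:
    - [-1, 0, 2.5, 0, 0, 0, 0]
    - [-1, -15, 0, 0, 0, 0, 0]
    - [-1, -15, 0, 0, 0, 0, 0]
    - [-1, -15, 0, 0, 0, 0, 0]
    - [-1, -15, 0, 0, 0, 0, 0]
    - [-1, -10, 0, 0, 0, 0, 0]
    - [-1, 0, 0, 0, 0, 0, 0]

```text
t: 7.02
position: [0.5128, -0.1051, 0.0996]
ee_rot: [[-0.253, 0.968, 0.001], [0.968, 0.253, -0.001], [-0.001, 0.001, -1.0]]
ft_force: [0.4, 0.5, 0.3]
width: 0.0471
```

```bash
python3 - <<'E'
from h import *
b=np.array([-.252,.968])
q=np.array([.5098,-.0955])-.083*b
need((q[0],q[1],.0877),14.6); k=snap('side','s3')
s=snap('wrist','w3')
cv2.imwrite('pics/w3c.png',np.vstack([cv2.resize(k['color'][60:190,260:480],(500,295)),cv2.resize(s['color'][150:350,150:490],(500,295))]))
E
```

```text
t 7.02 pos [ 0.5128 -0.1051  0.0996] w 0.0471 F [0.4 0.5 0.3] shift mm [-72.9  -0.6  11.9] turn deg [0.05 0.05 0.03]
```

View pics/w3c.png

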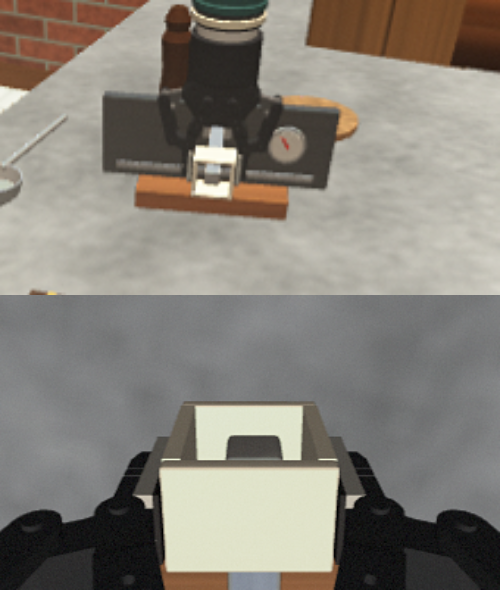

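Both views show the bar end inside the spacer hole, within about 1 mm of its centre. I'll slide on, lower it and release.

Request:
apply_moves:
  steps:
    - [-1, -15, 0, 0, 0, 0, 0]
    - [-1, -15, 0, 0, 0, 0, 0]
    - [-1, -15, 0, 0, 0, 0, 0]
    - [-1, -15, 0, 0, 0, 0, 0]
    - [-1, -13, 0, 0, 0, 0, 0]
    - [-1, 0, 0, 5, 0, 0, 0]
    - [-1, 0, 0, 4, 0, 0, 0]
    - [-1, 0, 0, 2, 0, 0, 0]
    - [-1, 0, 0, 0, 0, 0, 0]
    - [-1, 0, 0, 0, 0, 0, 0]

```text
t: 7.95
position: [0.5298, -0.174, 0.0877]
ee_rot: [[-0.253, 0.968, -0.001], [0.968, 0.253, 0.001], [0.001, -0.001, -1.0]]
ft_force: [0.7, 0.4, -1.0]
width: 0.0471
```

Request:
apply_moves:
  steps:
    - [0.2, 0, 0, 0, 0, 0, 0]
    - [0.6, 0, 0, 0, 0, 0, 0]
    - [1, 0, 0, 0, 0, 0, 0]
    - [1, 0, 0, 0, 0, 0, 0]
    - [1, 0, 0, 0, 0, 0, 0]
    - [1, 0, 0, 0, 0, 0, 0]
    - [1, 0, 0, -10, 0, 0, 0]
    - [1, 0, 0, -20, 0, 0, 0]
    - [1, 0, 0, -30, 0, 0, 0]
    - [1, 0, 0, -30, 0, 0, 0]
    - [1, 0, 0, -20, 0, 0, 0]
    - [1, 0, 0, 0, 0, 0, 0]

```text
t: 8.95
position: [0.5339, -0.176, 0.2053]
ee_rot: [[-0.252, 0.968, 0.01], [0.968, 0.252, -0.004], [-0.006, 0.009, -1.0]]
ft_force: [1.3, -0.2, 1.2]
width: 0.0856
```

```bash
python3 - <<'E'
from h import *
need((.6125,.1337,.2),6)
E
```

```text
t 8.95 pos [ 0.5339 -0.176   0.2053] w 0.0856 F [ 1.3 -0.2  1.2] shift mm [279.9 154.2   4.9] turn deg [0.54 0.32 8.62]
```

Request:
apply_moves:
  steps:
    - [1, 28, 15.4, 0, 0, 0, 0]
    - [1, 28, 15.4, 0, 0, 0, 0]
    - [1, 28, 15.4, 0, 0, 0, 0]
    - [1, 28, 15.4, 0, 0, 0, 0]
    - [1, 28, 15.4, 0, 0, 0, 0]
    - [1, 28, 15.4, 0, 0, 0, 0]
    - [1, 28, 15.4, 0, 0, 0, 0]
    - [1, 28, 15.4, 0, 0, 0, 0]
    - [1, 28, 15.4, 0, 0, 0, 0]
    - [1, 28, 15.4, 0, 0, 0, 0]
    - [1, 0, 0, 0, 0, 0, 4.3]
    - [1, 0, 0, 0, 0, 0, 4.3]
    - [1, 0, 0, 0, 0, 0, 0]
    - [1, 0, 0, 0, 0, 0, 0]

```text
t: 10.12
position: [0.6083, 0.1352, 0.198]
ee_rot: [[-0.107, 0.994, -0.001], [0.994, 0.107, -0.0], [-0.0, -0.001, -1.0]]
ft_force: [-0.1, 0.8, 1.1]
width: 0.0853
```

```bash
python3 - <<'E'
from h import *
s=snap('wrist','w4'); t=snap('top','t4')
need((.6125,.1337,.012),6.2)
cv2.imwrite('pics/w4c.png',np.vstack([cv2.resize(s['color'][100:250,220:420],(400,300)),cv2.resize(t['color'][140:230,450:570],(400,300))]))
E
```

```text
t 10.22 pos [0.6084 0.1348 0.1982] w 0.0852 F [-0.9  0.4 -0.3] shift mm [ -1.5   4.  186.2] turn deg [-0.02  0.   -0.11]
```

View pics/w4c.png

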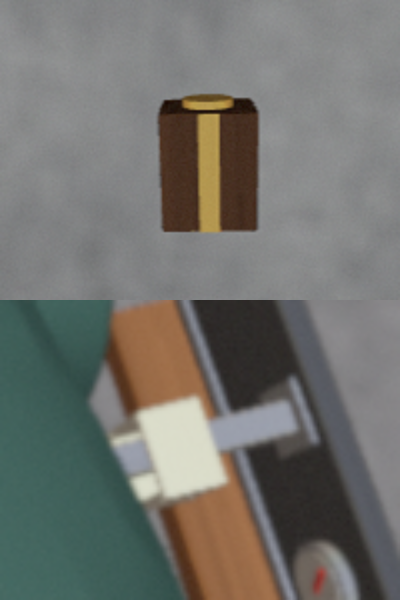

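The white spacer hangs on the bar. The cap's top face in the wrist view spans (300,156) to (349,215), nearly aligned with the tool.

```bash
python3 - <<'E'
from h import *
s=load('w4')
P=onz(s,np.array([[300,156],[349,156],[348.5,215.5],[301,215.5]])-.25,.048); c=P.mean(0); print((P*1e3).round(1),c)
x=P[1]+P[2]-P[0]-P[3];y=P[0]+P[1]-P[2]-P[3]; print(np.linalg.norm(x)/2,np.linalg.norm(y)/2,np.degrees(np.arctan2(x[1],x[0])),np.degrees(np.arctan2(-y[0],y[1])))
need((c[0],c[1],.010),6.2)
T=load('t4') # spacer top-face corners at crop scale 400/120
q=np.array([[138,413],[205,396],[228,484],[163,502]],float); q[:,1]-=300
q=q*.3+[450,140]-.35; W=onz(T,q,.124); b=np.array([-.252,.968]); 
for w in W: print('spacer corner along bar',(w[:2]-[.5098,-.0955])@b,'across',(w[:2]-[.5098,-.0955])@[.968,.252])
E
```

```text
[[586.  160.2  48. ]
 [632.3 165.3  48. ]
 [640.1 105.5  48. ]
 [592.4 100.2  48. ]] [0.61269375 0.13282256 0.048     ]
0.04724011089522743 0.06034254784205191 6.264585181453321 6.79463006161773
t 10.22 pos [0.6084 0.1348 0.1982] w 0.0852 F [-0.9  0.4 -0.3] shift mm [ -2.4   4.1 188.2] turn deg [-0.02  0.   -0.11]
spacer corner along bar -0.06455889687830751 across 0.02219297195748171
spacer corner along bar -0.10169208819460843 across 0.02201665400797117
spacer corner along bar -0.09765266537123574 across -0.025880890758990326
spacer corner along bar -0.0618114298358341 across -0.02636354783224512
```

Request:
apply_moves:
  steps:
    - [1, -2.5, 4, 0, 0, 0, 0]
    - [1, 0, 0, 35, 0, 0, 0]
    - [1, 0, 0, 35, 0, 0, 0]
    - [1, 0, 0, 35, 0, 0, 0]
    - [1, 0, 0, 35, 0, 0, 0]
    - [1, 0, 0, 28, 0, 0, 0]
    - [1, 0, 0, 15, 0, 0, 0]
    - [1, 0, 0, 4, 0, 0, 0]
    - [1, 0, 0, 0, 0, 0, 0]
    - [-1, 0, 0, 0, 0, 0, 0]
    - [-1, 0, 0, 0, 0, 0, 0]
    - [-1, 0, 0, 0, 0, 0, 0]
    - [-1, 0, 0, 0, 0, 0, 0]
    - [-1, 0, 0, 0, 0, 0, 0]
    - [-1, 0, 0, 0, 0, 0, 0]

```text
t: 11.47
position: [0.6149, 0.1335, 0.0137]
ee_rot: [[-0.105, 0.994, 0.004], [0.994, 0.105, 0.001], [0.0, 0.004, -1.0]]
ft_force: [0.9, -0.4, 5.8]
width: 0.0472
```

Request:
apply_moves:
  steps:
    - [-1, 0, 0, -10, 0, 0, 0]
    - [-1, 0, 0, -30, 0, 0, 0]
    - [-1, 0, 0, -40, 0, 0, 0]
    - [-1, 0, 0, -40, 0, 0, 0]
    - [-1, 0, 0, -20, 0, 0, 0]
    - [-1, 0, 0, 0, 0, 0, 0]
    - [-1, 0, 0, 0, 0, 0, 0]

```text
t: 12.05
position: [0.6139, 0.1334, 0.1538]
ee_rot: [[-0.105, 0.994, 0.004], [0.994, 0.105, 0.001], [0.0, 0.004, -1.0]]
ft_force: [-0.1, 0.9, -1.5]
width: 0.0473
```

```bash
python3 - <<'E'
from h import *
s=snap('wrist','w5'); b=np.array([-.252,.968]); q=np.array([.5098,-.0955])+.06*b; print(q)
need((q[0],q[1],.1),14.6)
cv2.imwrite('pics/w5c.png',cv2.resize(s['color'][150:350,150:490],None,fx=2,fy=2))
E
```

```text
[ 0.49468 -0.03742]
t 12.1 pos [0.6123 0.1331 0.1513] w 0.0471 F [ 0.1  0.4 -1.8] shift mm [-157.2 -134.8   51.4] turn deg [-0.02  0.   -8.57]
```

View pics/w5c.png

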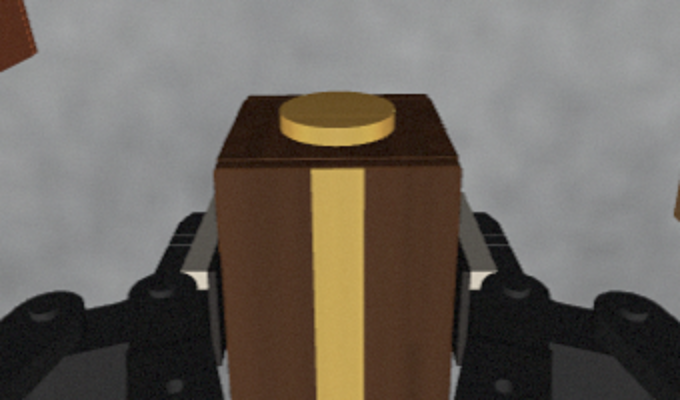

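The cap is held square: outer top edge from (258,232) to (380,231), brass strip centred and stud facing +y.

```bash
python3 - <<'E'
from h import *
s=load('w5'); st=ctrl.state(); p=st['position'];R=st['ee_rot']
print(((onz(s,[[258,232.3],[380,231.5],[319,231.9]],p[2]+.0343)-p)@R*1e3).round(1))
E
```

```text
[[ 28.8 -23.4 -34.3]
 [ 29.1  24.1 -34.3]
 [ 28.9   0.4 -34.3]]
```

Request:
apply_moves:
  steps:
    - [-1, -19.5, -17, 0, 0, 0, 0]
    - [-1, -19.5, -17, 0, 0, 0, 0]
    - [-1, -19.5, -17, 6, 0, 0, 0]
    - [-1, -19.5, -17, 9, 0, 0, 0]
    - [-1, -19.5, -17, 9, 0, 0, 0]
    - [-1, -19.5, -17, 9, 0, 0, 0]
    - [-1, -19.5, -17, 9, 0, 0, 0]
    - [-1, -19.5, -15.5, 9, 0, 0, 0]
    - [-1, 0, 0, 0, 0, 0, -4.3]
    - [-1, 0, 0, 0, 0, 0, -4.3]
    - [-1, 0, 0, 0, 0, 0, 0]
    - [-1, 0, 0, 0, 0, 0, 0]

```text
t: 13.1
position: [0.4936, -0.036, 0.0982]
ee_rot: [[-0.25, 0.968, -0.004], [0.968, 0.25, 0.001], [0.002, -0.004, -1.0]]
ft_force: [-0.8, 0.3, -1.5]
width: 0.0473
```

```bash
python3 - <<'E'
from h import *
need((.49468,-.03742,.1),14.6)
E
```

```text
t 13.1 pos [ 0.4936 -0.036   0.0982] w 0.0473 F [-0.8  0.3 -1.5] shift mm [-1.6  0.7 -1.8] turn deg [-0.22 -0.09 -0.1 ]
```

Request:
apply_moves:
  steps:
    - [-1, 0, 0.5, -1.5, 0, 0, 0]
    - [-1, -10, 0, 0, 0, 0, 0]
    - [-1, -10, 0, 0, 0, 0, 0]
    - [-1, -10, 0, 0, 0, 0, 0]
    - [-1, -10, 0, 0, 0, 0, 0]
    - [-1, -10, 0, 0, 0, 0, 0]
    - [-1, -10, 0, 0, 0, 0, 0]
    - [-1, 0, 0, 0, 0, 0, 0]
    - [-1, 0, 0, 0, 0, 0, 0]

```text
t: 13.85
position: [0.5112, -0.0949, 0.1017]
ee_rot: [[-0.251, 0.968, -0.0], [0.968, 0.251, 0.0], [0.0, -0.0, -1.0]]
ft_force: [-0.1, 0.5, -0.9]
width: 0.0469
```

```bash
python3 - <<'E'
from h import *
b=np.array([-.252,.968]); q=np.array([.5098,-.0955])-.021*b
need((q[0],q[1],.09),14.6)
E
```

```text
t 13.85 pos [ 0.5112 -0.0949  0.1017] w 0.0469 F [-0.1  0.5 -0.9] shift mm [-21.2  -1.5  11.7] turn deg [-0.   -0.01 -0.07]
```

Request:
apply_moves:
  steps:
    - [-1, -8, 0, 0, 0, 0, 0]
    - [-1, -6, 0, 0, 0, 0, 0]
    - [-1, -4, 0, 0, 0, 0, 0]
    - [-1, -2, 0, 0, 0, 0, 0]
    - [-1, 0, 0, 0, 0, 0, 0]

```text
t: 14.27
position: [0.5163, -0.1138, 0.1018]
ee_rot: [[-0.252, 0.968, 0.0], [0.968, 0.252, -0.0], [-0.0, 0.0, -1.0]]
ft_force: [-1.1, -0.5, -1.2]
width: 0.0475
```

Request:
apply_moves:
  steps:
    - [-1, -1, 0, 0, 0, 0, 0]
    - [-1, -1, 0, 0, 0, 0, 0]
    - [-1, 0, 0, 0, 0, 0, 0]
    - [-1, 0, 0, 0, 0, 0, 0]

```text
t: 14.6
position: [0.5166, -0.1152, 0.1018]
ee_rot: [[-0.253, 0.968, -0.0], [0.968, 0.253, 0.0], [0.0, -0.0, -1.0]]
ft_force: [-0.3, 0.1, -1.1]
width: 0.047
```

Request:
apply_moves:
  steps:
    - [-1, -1, 0, 0, 0, 0, 0]
    - [-1, 0, 0, 0, 0, 0, 0]
    - [-1, 0, 0, 0, 0, 0, 0]

```text
t: 14.85
position: [0.5166, -0.1153, 0.1017]
ee_rot: [[-0.252, 0.968, -0.001], [0.968, 0.252, 0.002], [0.002, -0.0, -1.0]]
ft_force: [-0.6, 5.5, -0.1]
width: 0.0477
```

Request:
apply_moves:
  steps:
    - [-1, -1, 0, 0, 0, 0, 0]
    - [-1, 0, 0, 0, 0, 0, 0]
    - [-1, 0, 0, 0, 0, 0, 0]

```text
t: 15.1
position: [0.5166, -0.1153, 0.1016]
ee_rot: [[-0.252, 0.968, -0.001], [0.968, 0.252, 0.003], [0.004, -0.0, -1.0]]
ft_force: [-1.6, 9.2, 0.8]
width: 0.0472
```

It bottomed out: the axial force rose to 9 N with no more travel. I'll relieve the push, lower until it hangs, and release.

Request:
apply_moves:
  steps:
    - [-1, 1.5, 0, 0, 0, 0, 0]
    - [-1, 0, 0, 4, 0, 0, 0]
    - [-1, 0, 0, 4, 0, 0, 0]
    - [-1, 0, 0, 3, 0, 0, 0]
    - [-1, 0, 0, 0, 0, 0, 0]
    - [-1, 0, 0, 0, 0, 0, 0]

```text
t: 15.6
position: [0.5164, -0.1153, 0.09]
ee_rot: [[-0.252, 0.968, -0.001], [0.968, 0.252, 0.001], [0.001, -0.001, -1.0]]
ft_force: [0.3, 4.6, -3.4]
width: 0.0475
```

Request:
apply_moves:
  steps:
    - [0.2, 0, 0, 0, 0, 0, 0]
    - [0.6, 0, 0, 0, 0, 0, 0]
    - [1, 0, 0, 0, 0, 0, 0]
    - [1, 0, 0, 0, 0, 0, 0]
    - [1, 0, 0, 0, 0, 0, 0]
    - [1, 0, 0, 0, 0, 0, 0]
    - [1, 0, 0, -10, 0, 0, 0]
    - [1, 0, 0, -20, 0, 0, 0]
    - [1, 0, 0, -30, 0, 0, 0]
    - [1, 0, 0, -30, 0, 0, 0]
    - [1, 0, 0, -30, 0, 0, 0]
    - [1, 30, 0, 0, 0, 0, 0]
    - [1, 35, 0, 0, 0, 0, 0]
    - [1, 35, 0, 0, 0, 0, 0]
    - [1, 0, -40, 0, 0, 0, 0]
    - [1, 0, -40, 0, 0, 0, 0]
    - [1, 0, 0, 0, 0, 0, 0]
    - [1, 0, 0, 0, 0, 0, 0]
    - [1, 0, 0, 0, 0, 0, 0]

```text
t: 17.18
position: [0.4148, -0.0394, 0.2119]
ee_rot: [[-0.252, 0.968, 0.003], [0.968, 0.252, -0.0], [-0.001, 0.003, -1.0]]
ft_force: [0.5, 0.4, 0.8]
width: 0.0857
```

```bash
python3 - <<'E'
from h import *
t=snap('top','t6'); k=snap('side','s6'); w=snap('wrist','w6')
cv2.imwrite('pics/f.png',np.hstack([cv2.resize(t['color'],(400,250)),cv2.resize(w['color'],(400,250))]))
a=cv2.imread('pics/f.png'); b=np.hstack([cv2.resize(t['color'][140:230,430:574],(400,250)),cv2.resize(k['color'][70:170,280:440],(400,250))])
cv2.imwrite('pics/f.png',np.vstack([a,b]))
# terracotta drift
for tag in ('top0','t6'):
    h=cv2.cvtColor(load(tag)['color'],cv2.COLOR_BGR2HSV)[225:258,312:345]; m=cv2.inRange(h,(3,110,60),(15,255,255)); print(tag,cv2.moments(m,True)['m00'],np.argwhere(m).mean(0))
E
```

```text
top0 426.0 [14.9741784  14.94835681]
t6 422.0 [15.06872038 14.99052133]
```

View pics/f.png

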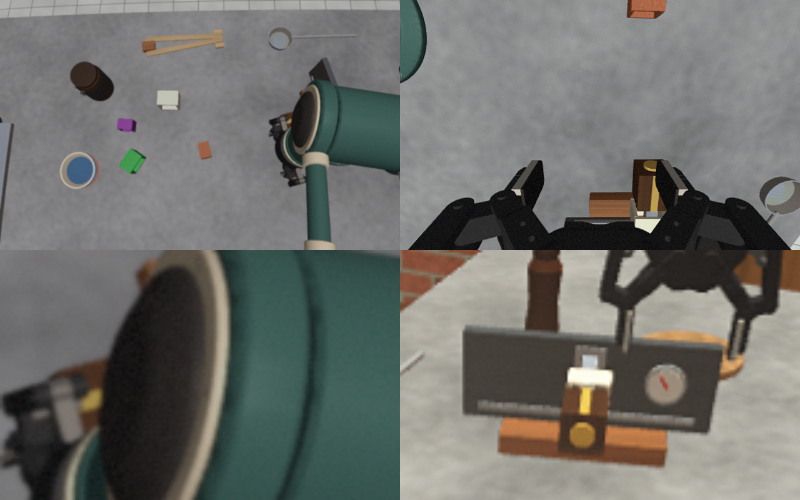

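Side view: the cap, with its stud at about (582,435) of the composite, hangs on the bar with the white spacer behind it. The terracotta spacer hasn't moved. I'll clear the arm to measure the cap from above.

Request:
apply_moves:
  steps:
    - [1, 40, 0, 0, 0, 0, 0]
    - [1, 40, 0, 0, 0, 0, 0]
    - [1, 40, 0, 0, 0, 0, 0]
    - [1, 40, 0, 0, 0, 0, 0]
    - [1, 40, 0, 0, 0, 0, 0]
    - [1, 40, 0, 0, 0, 0, 0]
    - [1, 0, 0, 0, 0, 0, 0]
    - [1, 0, 0, 0, 0, 0, 0]

```text
t: 18.0
position: [0.3535, 0.1952, 0.211]
ee_rot: [[-0.258, 0.966, -0.0], [0.966, 0.258, -0.0], [-0.0, -0.0, -1.0]]
ft_force: [0.5, 0.5, -0.1]
width: 0.0852
```

```bash
python3 - <<'E'
from h import *
t=snap('top','t7')
cv2.imwrite('pics/g.png',cv2.resize(t['color'][140:230,430:550],None,fx=5,fy=5,interpolation=cv2.INTER_CUBIC))
need((.4,.2,.2),14.6)
E
```

```text
t 18.05 pos [0.3539 0.1938 0.2108] w 0.085 F [-0.2 -0.2 -1.5] shift mm [-5.8 46.2 10.8] turn deg [-0.02  0.04  0.21]
```

View pics/g.png

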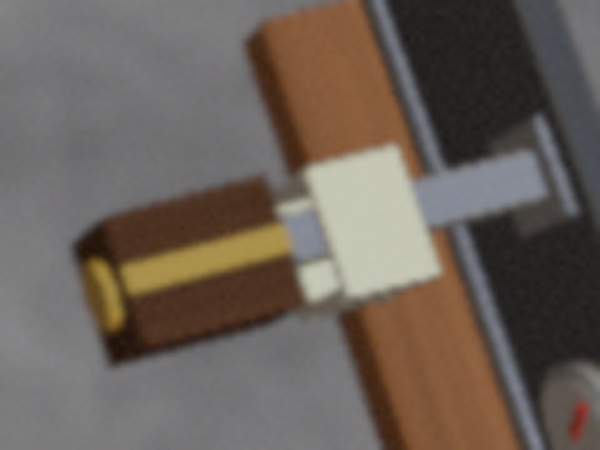

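```bash
python3 - <<'E'
from h import *
T=load('t7'); o=np.array([.5098,-.0955]); b=np.array([-.252,.968])
for n,q in {'cap':[(105,222),(265,178),(303,302),(145,350)],'spacer':[(303,168),(397,146),(440,272),(345,298)]}.items():
    W=onz(T,(np.array(q)-2)/5+[430,140],.124)[:,:2]-o; L=W@b; A=W@[.968,.252]; print(n,'along',L.round(4),L.mean(),'across',A.mean())
ctrl.close_job()
E
```

```text
cap along [ 0.0096 -0.0493 -0.048   0.01  ] -0.01942387956127285 across -0.00037761071743703124
spacer along [-0.0633 -0.0978 -0.0974 -0.0625] -0.08025939737346519 across -0.0008349911147725814
the job is handed in; nothing more can be done
```

The white spacer and the wooden cap are both on the bar. I let both go, moved the gripper clear, and handed the job in at about 18 s of the 58 s allowed.

I threaded the spacer first and lowered it until it hung. I then pushed the cap on until it stopped, with the force rising to about 9 N and no more travel, and lowered and released it the same way.

The last checks, from the overhead camera with the arm out of the way:

| Item | Centre inward of bar tip | Sideways offset | Limit |
|---|---|---|---|
| Spacer | 80 mm | about 1 mm | 50–150 mm inward, 16 mm sideways |
| Cap | 19 mm | under 1 mm | 8–30 mm inward, 16 mm sideways |

- **Cap depth:** the arm's position when the cap stopped gave 22 mm, and the camera gives 19 mm. The gap is about the camera's accuracy, and both are within limits.
- **Terracotta spacer:** it shifted about 0.1 pixel in the overhead view, so it did not move.
- **Not checked after release:** I only saw in the pictures that both parts hang on the bar. I did not measure their hanging height again.

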